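# Shake the filter and hover the dust box cover over its threads

### The arm

A 6-joint arm with a two-finger parallel gripper is mounted at the origin on the work surface. World frame = base frame: x ahead of the robot, y to its left, z up, the work surface at z = 0. Lengths are in m, angles in rad, forces in N, time in s.
With the tool pointing down it reaches from about 0.35 to 0.975 m from the base axis. Payload 4.9 kg.
Tool frame: the origin (TCP) lies on the front face of the gripper's body, between the roots of the fingers; the fingertips stand ctrl.finger_overhang ahead of it and the grasp point (between the pads) lies 54 mm ahead of it (ctrl.finger_overhang is the distance from the TCP to the fingertips, in m); z points along the fingers, y is the line along which they close (so a half turn about z gives the same grasp; the last joint's range is limited). The gripper opens to 85 mm and grips with 20 to 120 N. Pads are 22 mm wide; open, the fingers measure 114 mm over their backs; the gripper's body (76 mm by 85 mm) begins 54 mm behind the grasp point. The pads swing forward as they close: fully open they stand 13 mm farther back than shut.
Start: joints at [1.171, 0.053, 1.613, -0, 1.476, -0.119], TCP at [0.173, 0.601, 0.304] pointing down, gripper open.
Joint ranges: [-3.01, 3.01], [-1.01, 2.22], [0.06, 2.58], [-1.02, 4.17], [0.09, 2.62], [-3.14, 3.14]. Speed limits (rad/s): [2.57, 2.57, 3.14, 3.14, 3.14, 3.14].

### API

Orientations are given as a rotation vector (axis times angle).
In Python, from station import ctrl, vision gives the robot as it stands. The module is installed in compiled form; this text tells all that it offers.
- The arm moves only by the tool drive_tool, never from a script. Its argument "rows" is a list of rows, each a list of 2 entries, a list of its own where there are three numbers: the shift along the tool's x, y, z in m, then the turn about the tool's z in rad. A call has 1 to 10 rows; each row shifts and turns the commanded pose from where the row before left it, along the tool's axes as they then stand; what a row does not reach is not made up. A row lasts 1/10 s, in which the tool goes at most 50 mm and 8.59 degrees, less where a joint would pass 70% of its speed; a pose out of reach is approached as far as the arm can. A call with a gripper value outside its range is refused whole. "jaw" is the closure, from 0 (fully open) to 1 (shut), set as the call begins (left out, the last holds). The fingers move at their own pace and stop on an object; "grip_force" is the grip in N (left out, the last holds). Time passes only in rows, so rows that do not move let the fingers close. It gives the time, the measured TCP pose, the force, the opening and the grip force at its end, in the units of the state.
- ctrl.get_obs(): the state, without advancing time (a new reading comes with each control period).
- vision.get_image(name): name is "side" or "top" or "wrist"; returns a dict with "image" (384x512x3 uint8, blue, green, red), "vertical_fov" (degrees; the focal length in pixels is half the picture's height over the tangent of half this angle, whatever the lens; pixels are square), "cx", "cy" (the principal point, pixels), "dist_coeffs" ([k1, k2, p1, p2, k3] as OpenCV has them; the pictures are not rectified), "R" (3x3) and "t" (3): a world point X has camera coordinates R X + t. Camera axes: x right, y down, z forward; pixel columns grow to the right and rows downward; lengths in m; the calibration is good to about 2 mm. A picture is of the moment at which its call begins. There is no depth.
- ctrl.finish_job(): hands the job in; it is judged then, once.
The state is a dict: "t": time; "q": joint angles; "dq": joint speeds; "effort": joint torques, N m; "tool_pos": TCP position; "tool_rot": TCP orientation; "contact_force": force on the tool from outside, world axes, zero at the start; "wrist_torque": the same for the moment, N m; "opening": finger opening in m; "grip_force": force on a finger pad.
Only numpy, scipy, OpenCV 4.12 (cv2) and the standard library are available. Lean on these libraries where they do the work, as an engineer would, in place of code of your own. Each camera call takes 0.05 s, during which the arm holds its last target. There are 200 camera calls.

### The job

First push the red spring plunger on the navy dust box all the way down to its stop, to knock the filter clean, and let it spring back up. Then pick up the aluminium cover plate by its black handle and hold it level, hovering about 20 mm above the open dust box without touching it, with its three holes lined up over the three threaded holes so that the screws could be put straight in. Finish while still holding it there, and leave the sander, screw tray, screwdriver and sanding block where they are.

Things in the scene. Friction and masses are not known exactly. Their poses are not given: they have to be found in the camera images.
- dustbox: Fixed navy open-topped box with a paper filter inside, 170 (x) x 140 (y) x 80 mm high; its yaw and place vary. Origin: centre of the underside, on the table; z up. Three brass-ringed threaded holes (5.6 mm) in its top at own x, y = (-58, 0), (58, 43), (58, -43) mm, all at z = 80 mm. On its -x side stands a white pod, 64 x 64 x 80 mm, centred at x = -116 mm, carrying the red plunger.
- thread0 (a point): Mouth of the single threaded hole, at the plunger end of the dust box (own -58, 0, 80 mm). Axes as the dust box.
- thread1 (a point): Mouth of the threaded hole at own (58, 43, 80) mm of the dust box. Axes as the dust box.
- thread2 (a point): Mouth of the threaded hole at own (58, -43, 80) mm of the dust box. Axes as the dust box.
- plunger (a joint): Travel of the red plunger in m: 0 up, 0.014 down at its stop. The spring needs 2.4 N to start and 8 N at the stop, and brings it back up when let go.
- plunger_top (a point): Centre of the top of the red plunger head, a flat disc 38 mm across, at own (-116, 0, 114) mm of the dust box when up; it goes straight down 14 mm.
- board: Fixed sky-blue board 190 x 160 x 12 mm on the table, to the robot's left or right of the dust box, on which the cover lies at the start. Origin: centre of its underside.
- cover: Loose aluminium cover plate, 140 (x) x 110 (y) x 4 mm, about 0.22 kg, lying handle up. Origin: centre of its underside, below the centre of mass. Upright black grip in the middle of its top: a solid rib 60 (along x) x 16 (along y) mm, its top 42 mm above the underside. Three 12 mm through holes at own x, y = (-58, 0), (58, 43), (58, -43) mm; they match the dust box when both have the same yaw.
- hole0 (a point): Centre of the single hole at the -x end of the cover, at its underside; belongs over thread0. Axes as the cover.
- hole1 (a point): Centre of the cover's hole at own (58, 43) mm, at its underside; belongs over thread1. Axes as the cover.
- hole2 (a point): Centre of the cover's hole at own (58, -43) mm, at its underside; belongs over thread2. Axes as the cover.
- cover_grip (a point): Grasp point in the cover's black rib, 28 mm above the underside of the plate, in the middle. Fingers close along the cover's y, across 16 mm.
- sander: Bystander: round orbital sander standing on its 124 mm red pad, 150 mm high, with a dust spout 115 mm out along its x, across the dust box from the board. Origin: centre of the underside.
- screw_tray: Bystander: orange tray 90 x 70 x 25 mm with screws. Origin: centre of the underside.
- screwdriver: Bystander: screwdriver lying on the table along its x.
- sanding_block: Bystander: cork sanding block 65 x 110 x 32 mm, beyond the dust box. Origin: centre of the underside.
Things that resemble listed ones, but are neither listed nor needed, are in the scene too. Several things have the shape of the cover; the one meant has the colours described above. There is more than one size of the board; the one meant has the size given above.

How it is judged:
By the outcome, as a careful person would: the job done as asked, in the order asked, and still so for the second after the job is handed in, while the arm keeps its last pose, push and grip.
It also fails if it takes over 45 s, if anything falls off the work surface, if the arm or the gripper's body presses on something with over 40 N, if the wrist force passes 120 N, or if a joint passes its speed limit or range.

## Working session

There is one attempt and no reset: what is moved stays moved. The work goes in short steps, Python scripts to look and compute and a tool call to move; the robot and the scene stay as the last step left them, time stands still between calls to the robot, and variables do not carry over. Pictures are saved under pics/ and viewed, at most 10 in all, crops included, and the job is handed in when it is done.

Besides the shell and the picture viewer there is one more tool, called after "Request:" as name(argument=value, ...) on one line, values as JSON. drive_tool: Moves the arm, as the interface text tells. Its arguments: {"type":"object","properties":{"rows":{"type":"array","items":{"type":"array"}},"jaw":{"type":"number"},"grip_force":{"type":"number"}},"required":["rows"]}

```bash
mkdir -p pics
cat > h.py <<'E'
import numpy as np, cv2, pickle
from station import ctrl, vision
def shot(name,fn):
    d=vision.get_image(name); cv2.imwrite('pics/%s.png'%fn,d['image']); pickle.dump(d,open('pics/%s.pkl'%fn,'wb')); return d
def load(fn): return pickle.load(open('pics/%s.pkl'%fn,'rb'))
def K(d):
    h,w=d['image'].shape[:2]; f=h/2/np.tan(np.radians(d['vertical_fov'])/2)
    return np.array([[f,0,d['cx']],[0,f,d['cy']],[0,0,1.]])
def p2w(d,uv,z):
    uv=np.array(uv,float).reshape(-1,1,2); z=np.broadcast_to(z,(len(uv),))
    n=cv2.undistortPoints(uv,K(d),np.array(d['dist_coeffs'],float)).reshape(-1,2)
    R=np.array(d['R']);t=np.array(d['t']).ravel(); c=-R.T@t
    r=np.c_[n,np.ones(len(n))]@R
    return c+r*((z-c[2])/r[:,2])[:,None]
def w2p(d,X):
    return cv2.projectPoints(np.array(X,float).reshape(-1,1,3),cv2.Rodrigues(np.array(d['R'],float))[0],np.array(d['t'],float).ravel(),K(d),np.array(d['dist_coeffs'],float))[0].reshape(-1,2)
E
python3 - <<'E'
from h import *
for n in('top','side'):
    d=shot(n,n+'0')
    print(n,-np.array(d['R']).T@np.array(d['t']).ravel())
print(ctrl.get_obs(),ctrl.finger_overhang)
a=load('top0')['image'];b=load('side0')['image']
cv2.imwrite('pics/t0.png',cv2.resize(a,(800,600),interpolation=cv2.INTER_CUBIC))
E
```

```text
top [0.35550443 0.0340804  1.08667342]
side [ 0.07057981 -0.68295368  0.86966604]
{'t': 0.1, 'q': array([ 1.17099132e+00,  5.33037769e-02,  1.61417982e+00, -1.81401003e-05,
        1.47599194e+00, -1.18981525e-01]), 'dq': array([-0.00093642,  0.00022214, -0.00338938,  0.00139857, -0.00028166,
       -0.00092627]), 'effort': array([-3.48008803e-05, -3.94903564e+01, -3.71362746e+01, -1.92922025e-04,
        3.90845962e-03, -1.32451132e-05]), 'tool_pos': array([0.17303808, 0.60011506, 0.30276399]), 'tool_rot': array([-4.39600421e-01, -3.11021271e+00,  2.86554123e-03]), 'contact_force': array([-0.05664489, -0.42970601,  0.28741782]), 'wrist_torque': array([0.03601536, 0.04769198, 0.02945245]), 'grip_force': 0.0, 'opening': 0.08584949049015426} 0.0726
```

View pics/t0.png

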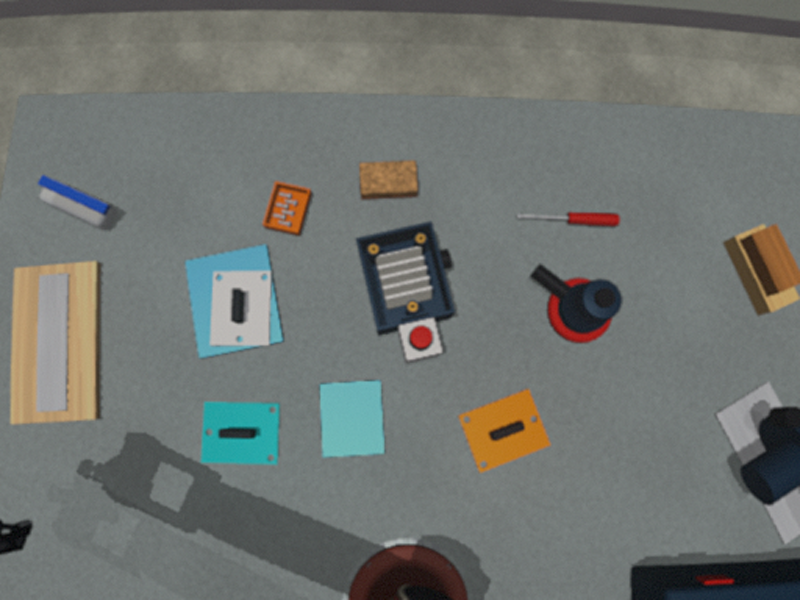

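View pics/side0.png

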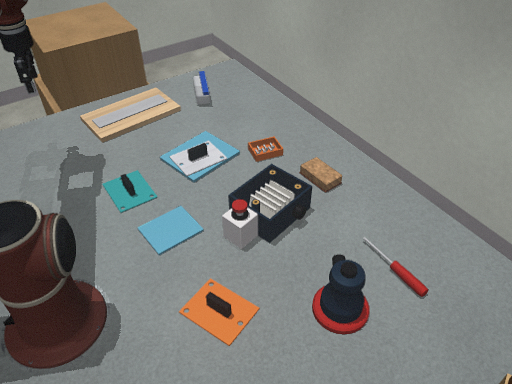

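The top view shows three things shaped like the cover, in 800x600 pixels: the aluminium plate on the blue board (240,308), a teal plate (240,433) and an orange plate (505,430). There is also a smaller bare blue board at (352,418). The cover I want is the aluminium plate at (240,308). The dust box is at (407,275) and the red plunger at (421,337). I'll check both in a crop.

Run:
```python
from h import *
a=load('top0')['image']
c=a[135:240,115:300]
cv2.imwrite('pics/c0.png',cv2.resize(c,None,fx=4.3,fy=4.3,interpolation=cv2.INTER_CUBIC))
```

```text
(no output)
```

View pics/c0.png

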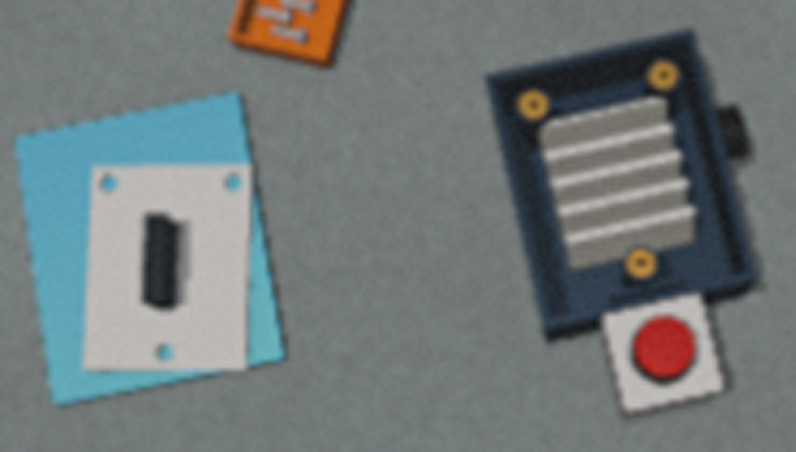

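The crop confirms the aluminium plate on the larger blue board. Its holes are at (108,183), (232,182) and (164,352). The brass threads are at (533,104), (663,75) and (641,263), and the plunger is at (664,348).

```bash
cat >> h.py <<'E'
L=np.array([[-58,0],[58,43],[58,-43]])/1e3
def fit(P,loc):
    a=np.array(P)[:,:2]; am,lm=a.mean(0),loc.mean(0); A=a-am;B=loc-lm
    th=np.arctan2((B[:,0]*A[:,1]-B[:,1]*A[:,0]).sum(),(A*B).sum()); c,s=np.cos(th),np.sin(th)
    R=np.array([[c,-s],[s,c]]); o=am-R@lm
    return o,th,R,(a-(loc@R.T+o))
def tool(o):
    from scipy.spatial.transform import Rotation as Ro
    R=Ro.from_rotvec(o['tool_rot']).as_matrix(); return np.array(o['tool_pos']),R
E
python3 - <<'E'
from h import *
d=load('top0')
f=lambda U:(np.array(U)+.5)/4.3-.5+[115,135]
P=p2w(d,f([[641,263],[533,104],[663,75]]),.08)
o,th,R,r=fit(P,L); print('box',o,th,r*1e3)
print('plunger',p2w(d,f([[664,348]]),.114), R@[-.116,0]+o)
P=p2w(d,f([[164,352],[108,183],[232,182]]),.014)
o,th,R,r=fit(P,L); print('cover',o,th,r*1e3)
p,R=tool(ctrl.get_obs()); print(p,R.round(3))
E
```

```text
box [0.57864425 0.0184559 ] 0.25533116431111924 [[-0.45257257 -0.24671376]
 [ 0.35975316  0.27646601]
 [ 0.0928194  -0.02975226]]
plunger [[ 0.46453814 -0.01029178  0.114     ]] [ 0.46640501 -0.01084174]
cover [0.52301417 0.32250294] 0.03317502651821606 [[-0.21374132 -0.10474668]
 [ 0.24171234 -0.04174149]
 [-0.02797102  0.14648817]]
[0.17303808 0.60011506 0.30276399] [[-0.961  0.277 -0.001]
 [ 0.277  0.961 -0.002]
 [ 0.    -0.002 -1.   ]]
```

Request:
drive_tool(rows=[[[0, 0, 0], -0.105], [[0, 0, 0], -0.105], [[0, 0, 0], -0.104], [[-0.0195, -0.0443, 0], 0], [[-0.0195, -0.0443, 0], 0], [[-0.0195, -0.0443, 0], 0], [[-0.0195, -0.0443, 0], 0], [[-0.0195, -0.0443, 0], 0], [[-0.0195, -0.0443, 0], 0], [[-0.0195, -0.0443, 0], 0]], jaw=1)

```text
t: 1.1
tool_pos: [0.32, 0.2933, 0.3035]
tool_rot: [0.053, -3.141, 0.0]
contact_force: [1.2, 0.4, 0.3]
opening: 0.0001
grip_force: 0.0
```

Request:
drive_tool(rows=[[[-0.0195, -0.0443, 0], 0], [[-0.0195, -0.0443, 0], 0], [[-0.0195, -0.0443, 0], 0], [[-0.0195, -0.0443, 0], 0], [[-0.0195, -0.0443, 0], 0], [[-0.0195, -0.0443, 0], 0], [[-0.0195, -0.0443, 0], 0], [[0, 0, 0], 0], [[0, 0, 0], 0]])

```text
t: 2.0
tool_pos: [0.4666, -0.0112, 0.3033]
tool_rot: [0.048, -3.14, -0.001]
contact_force: [-0.4, -0.1, -0.2]
opening: 0.0
grip_force: 0.0
```

Run:
```python
from h import *
d=shot('wrist','w1'); o=ctrl.get_obs(); p,R=tool(o); print(p,R.round(3),o['opening'],o['contact_force'])
print(R.T@(np.array([.4655,-.0106,.2])-p))
```

```text
[ 0.46633016 -0.01023672  0.30332462] [[-0.999 -0.033 -0.001]
 [-0.033  0.999  0.001]
 [ 0.001  0.001 -1.   ]] 5.168725257992468e-05 [-0.20592033 -0.15567984 -0.58210128]
[ 0.00071528 -0.0004066   0.10332532]
```

View pics/w1.png

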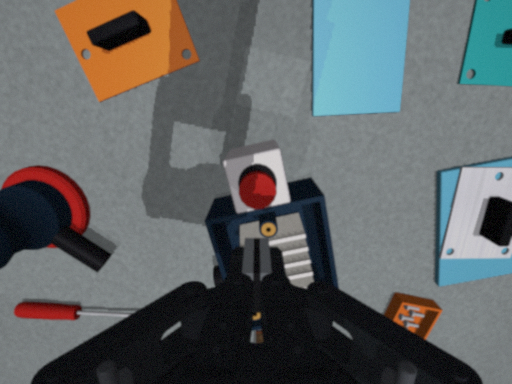

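The wrist view shows the plunger head at (258,188) and thread0 at (268,229), with the shut fingertips at (256,245). The position looks consistent, so I'll check it numerically and descend.

Run:
```python
from h import *
d=load('w1')
print(p2w(d,[[258,188],[268,229]],[.114,.08]))
print(w2p(d,[[.4664,-.0108,.114],[.5225,.0038,.08]]))
```

```text
[[ 0.46235239 -0.0086078   0.114     ]
 [ 0.52212796  0.00530279  0.08      ]]
[[255.63019193 191.87610699]
 [266.6960953  229.25437337]]
```

Request:
drive_tool(rows=[[[0, 0, 0.04], 0], [[0, 0, 0.04], 0], [[0, 0, 0.022], 0], [[0, 0, 0], 0], [[0, 0, 0], 0]])

```text
t: 2.55
tool_pos: [0.4665, -0.0092, 0.2024]
tool_rot: [-0.055, 3.141, 0.0]
contact_force: [0.3, -0.4, 0.9]
opening: -0.0001
grip_force: 0.0
```

Request:
drive_tool(rows=[[[0, 0, 0.01], 0], [[0, 0, 0.006], 0], [[0, 0, 0.005], 0], [[0, 0, 0.005], 0], [[0, 0, 0.003], 0], [[0, 0, 0], 0], [[0, 0, 0], 0]])

```text
t: 3.25
tool_pos: [0.4675, -0.0102, 0.1743]
tool_rot: [-0.052, 3.139, 0.001]
contact_force: [-0.4, 1.5, 5.4]
opening: -0.0001
grip_force: 3.5
```

Request:
drive_tool(rows=[[[0, 0, 0.002], 0], [[0, 0, 0.002], 0], [[0, 0, 0], 0], [[0, 0, 0], 0]])

```text
t: 3.65
tool_pos: [0.4677, -0.0103, 0.1725]
tool_rot: [-0.052, 3.14, 0.0]
contact_force: [-7.5, 2.3, 19.2]
opening: -0.0
grip_force: 9.3
```

The force is 19 N, well above the 8 N needed, and the height matches the stop. I'll release and head for the cover.

Request:
drive_tool(rows=[[[0, 0, 0], 0], [[0, 0, -0.01], 0], [[0, 0, -0.02], 0], [[0, 0, -0.05], 0], [[0, 0, -0.05], 0], [[0, 0, 0], 0]], jaw=0)

```text
t: 4.25
tool_pos: [0.4696, -0.011, 0.3075]
tool_rot: [-0.052, 3.127, -0.005]
contact_force: [-0.6, 1.0, 0.7]
opening: 0.0845
grip_force: 0.0
```

Run:
```python
from h import *
o=ctrl.get_obs(); p,R=tool(o); print(p,o['contact_force'])
print(R.T@(np.array([.485,.3225,p[2]])-p))
```

```text
[ 0.46959456 -0.01095738  0.30745638] [-0.60356183  0.99509837  0.7000925 ]
[-0.02640082  0.3327666  -0.00073476]
```

Request:
drive_tool(rows=[[[-0.009, 0.0474, 0], 0], [[-0.009, 0.0474, 0], 0], [[-0.009, 0.0474, 0], 0], [[-0.009, 0.0474, 0], 0], [[-0.009, 0.0474, 0], 0], [[-0.009, 0.0474, 0], 0], [[-0.009, 0.0474, 0], 0], [[0, 0, 0.03], 0], [[0, 0, 0.03], 0], [[0, 0, 0], 0]])

```text
t: 5.25
tool_pos: [0.5159, 0.3226, 0.2323]
tool_rot: [0.053, -3.131, 0.007]
contact_force: [-0.5, -0.7, -0.5]
opening: 0.0854
grip_force: 0.0
```

Run:
```python
from h import *
d=shot('wrist','w2');s=shot('side','s2'); o=ctrl.get_obs(); p,R=tool(o); print(p,R.round(3))
a=np.hstack([cv2.resize(d['image'],(500,375)),cv2.resize(s['image'][180:255,210:270],(300,375),interpolation=cv2.INTER_CUBIC)])
cv2.imwrite('pics/w2v.png',a)
c,s_=np.cos(.0332),np.sin(.0332);Rz=np.array([[c,-s_],[s_,c]])
X=np.c_[L@Rz.T+[.523,.3225],[.014]*3]; print(w2p(d,X)*500/512, w2p(d,[.523,.3225,.052])*500/512)
```

```text
[0.51825877 0.32306366 0.2379154 ] [[-0.999 -0.033 -0.002]
 [-0.033  0.999 -0.001]
 [ 0.002 -0.001 -1.   ]]
[[250.16828012 134.58057339]
 [286.279326   234.06785872]
 [213.76680824 233.82346895]] [[249.9063831  198.61952135]]
```

View pics/w2v.png

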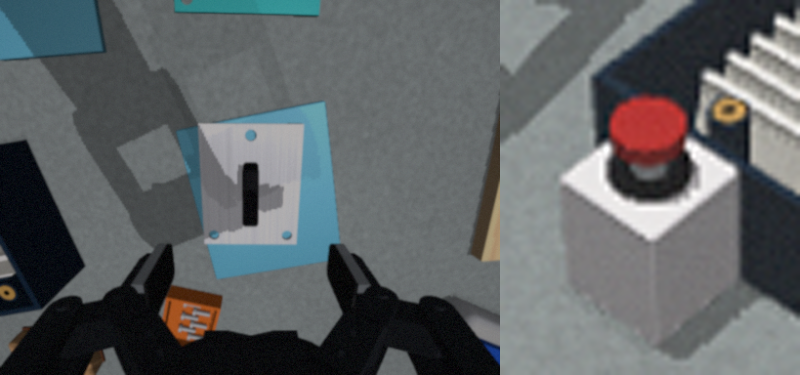

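The right half shows the plunger back up. The cover holes in the wrist view at (250,135), (287,235) and (214,235) agree with the prediction to about 1 px. I'll descend onto the handle.

Request:
drive_tool(rows=[[[-0.0045, 0, 0.04], 0], [[0, 0, 0.04], 0], [[0, 0, 0.03], 0], [[0, 0, 0.02], 0], [[0, 0, 0], 0], [[0, 0, 0], 0]])

```text
t: 5.95
tool_pos: [0.5243, 0.3238, 0.111]
tool_rot: [-0.051, 3.139, 0.002]
contact_force: [0.3, 0.8, 0.8]
opening: 0.0854
grip_force: 0.0
```

Request:
drive_tool(rows=[[[0.001, -0.001, 0.01], 0], [[0, 0, 0.005], 0], [[0, 0, 0], 0], [[0, 0, 0], 0]])

```text
t: 6.35
tool_pos: [0.5222, 0.3226, 0.0941]
tool_rot: [-0.052, 3.141, 0.0]
contact_force: [-0.0, -0.5, 0.3]
opening: 0.0859
grip_force: 0.0
```

Request:
drive_tool(rows=[[[0, 0, 0], 0], [[0, 0, 0], 0], [[0, 0, 0], 0], [[0, 0, 0], 0], [[0, 0, 0], 0], [[0, 0, 0], 0], [[0, 0, 0], 0], [[0, 0, 0], 0]], jaw=1, grip_force=60)

```text
t: 7.15
tool_pos: [0.5223, 0.3226, 0.0941]
tool_rot: [-0.052, 3.141, 0.0]
contact_force: [0.4, 0.5, 1.1]
opening: 0.0155
grip_force: 59.7
```

Request:
drive_tool(rows=[[[0, 0, -0.01], 0], [[0, 0, -0.03], 0], [[0, 0, -0.04], 0], [[0, 0, -0.04], 0], [[0, 0, -0.03], 0], [[0, 0, 0], 0], [[0, 0, 0], 0]])

```text
t: 7.85
tool_pos: [0.522, 0.3224, 0.2441]
tool_rot: [-0.052, 3.141, 0.0]
contact_force: [-1.0, 0.2, -3.0]
opening: 0.015
grip_force: 59.3
```

Request:
drive_tool(rows=[[[-0.0033, -0.0218, 0], 0], [[-0.0066, -0.0437, 0], 0], [[-0.0066, -0.0437, 0], 0], [[-0.0066, -0.0437, 0], 0], [[-0.0066, -0.0437, 0], 0], [[-0.0066, -0.0437, 0], 0], [[-0.0066, -0.0437, 0], 0], [[-0.0033, -0.0218, 0], 0], [[0, 0, 0], -0.111], [[0, 0, 0], -0.111]])

```text
t: 8.85
tool_pos: [0.577, 0.0174, 0.2402]
tool_rot: [0.403, -3.11, -0.002]
contact_force: [0.1, 0.0, -2.5]
opening: 0.0154
grip_force: 59.3
```

Request:
drive_tool(rows=[[[0, 0, 0], 0], [[0, 0, 0], 0], [[0, 0, 0], 0]])

```text
t: 9.15
tool_pos: [0.5779, 0.0187, 0.2426]
tool_rot: [0.398, -3.114, -0.001]
contact_force: [0.0, -0.3, -2.5]
opening: 0.0151
grip_force: 59.4
```

Run:
```python
from h import *
d=shot('wrist','w3'); t=shot('top','t3'); o=ctrl.get_obs(); p,R=tool(o); print(p,R.round(3),np.arctan2(-R[0,1],R[1,1]),o['contact_force'],o['wrist_torque'],o['opening'],o['grip_force'])
a=np.hstack([cv2.resize(d['image'][80:330,130:380],(400,400),interpolation=cv2.INTER_CUBIC),cv2.resize(t['image'][130:230,210:310],(400,400),interpolation=cv2.INTER_CUBIC)])
cv2.imwrite('pics/w3v.png',a)
print(R.T@(np.array([.5786,.0185,.182])-p))
```

```text
[0.57818963 0.01872382 0.24336541] [[-0.968 -0.252 -0.001]
 [-0.252  0.968  0.   ]
 [ 0.001  0.    -1.   ]] 0.25474135581745355 [-0.4441642  -0.16578176 -1.30437301] [-0.02996957 -0.07190429 -0.05880443] 0.015610571834131514 59.372772574424744
[-0.00039282 -0.00033696  0.06136501]
```

View pics/w3v.png

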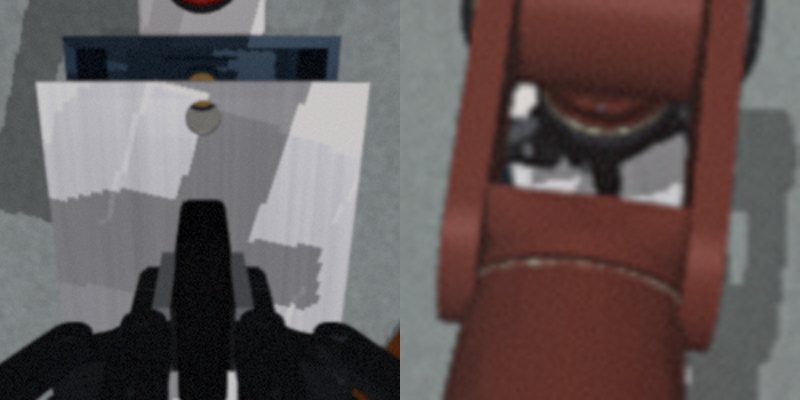

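The wrist view (left half) shows the plate held squarely, with its near hole at (203,118) in line with the brass ring at (203,78). The top view is blocked by the arm. I'll descend to the hover height.

Request:
drive_tool(rows=[[[-0.0004, 0, 0.02], 0], [[0, 0, 0.02], 0], [[0, 0, 0.012], 0], [[0, 0, 0.006], 0], [[0, 0, 0.003], 0], [[0, 0, 0], 0], [[0, 0, 0], 0], [[0, 0, 0], 0], [[0, 0, 0], 0]])

```text
t: 10.15
tool_pos: [0.5792, 0.0185, 0.1837]
tool_rot: [-0.4, 3.115, -0.0]
contact_force: [0.7, -0.1, -1.5]
opening: 0.0151
grip_force: 59.4
```

Run:
```python
from h import *
d=shot('wrist','w4'); t=shot('side','s4'); o=ctrl.get_obs(); p,R=tool(o); print(p,R.round(4),o['contact_force'])
a=np.hstack([cv2.resize(d['image'][90:340,130:380],(400,400),interpolation=cv2.INTER_CUBIC),cv2.resize(t['image'][150:250,215:315],(400,400),interpolation=cv2.INTER_CUBIC)])
cv2.imwrite('pics/w4v.png',a)
c,s=np.cos(.2553),np.sin(.2553);Rz=np.array([[c,-s],[s,c]])
B=lambda l,z:np.c_[np.array(l)@Rz.T+[.5786,.0185],[z]*len(l)]
q=L.tolist()+[[-.07,.055],[.07,.055],[.07,-.055],[-.07,-.055]]
print('wrist',(w2p(d,B(q,.104))-[130,90])*1.6)
print('side',(w2p(t,B(q,.104))-[215,150])*4)
print('box wrist',(w2p(d,B([[-.085,.07],[-.085,-.07],[-.058,0],[-.116,0]],.08))-[130,90])*1.6)
print(R.T@(np.array([.5786,.0185,.182])-p))
```

```text
[0.5790018  0.0184996  0.18330968] [[-9.676e-01 -2.524e-01  7.000e-04]
 [-2.524e-01  9.676e-01 -1.000e-04]
 [-6.000e-04 -3.000e-04 -1.000e+00]] [ 0.22792889  0.15864507 -1.90770371]
wrist [[200.07471102  95.70916727]
 [301.6713059  370.1477808 ]
 [ 98.75471039 370.06407575]
 [366.82286684  59.83599705]
 [327.05530192 391.82290699]
 [ 73.38513817 391.72642588]
 [ 33.23559608  59.54963151]]
side [[163.90184721 177.95208511]
 [232.08419191  59.67855937]
 [334.56873088 116.04009027]
 [ 86.07430938 148.14345257]
 [229.98193218  43.69442174]
 [360.89492967 114.99891011]
 [218.93958879 229.67190826]]
box wrist [[388.5683128   13.31956198]
 [ 11.92129722  12.96947114]
 [200.30469909  85.66038942]
 [200.26375208 -81.02226053]]
[0.00038952 0.00010215 0.00130941]
```

View pics/w4v.png

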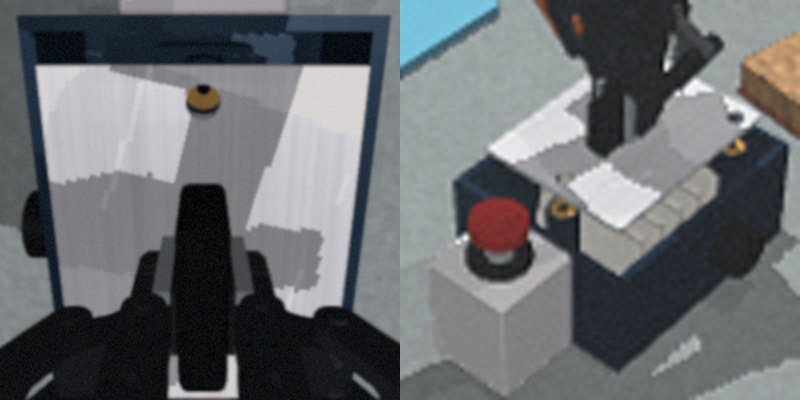

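The wrist view (left half) shows the brass ring and dark thread centred through the plate's near hole, at (203,99) against (203,89). The model predicts nearly that offset for this viewing angle. In the side view, hole2 and the plate corners fall within about 1 px of the prediction, so the plate is level, and the plunger is up. I'll make one small height trim and hand it in.

Request:
drive_tool(rows=[[[0.0003, 0, 0.001], 0], [[0, 0, 0], 0], [[0, 0, 0], 0], [[0, 0, 0], 0], [[0, 0, 0], 0], [[0, 0, 0], 0]])

```text
t: 10.85
tool_pos: [0.5786, 0.0185, 0.1819]
tool_rot: [-0.4, 3.116, -0.0]
contact_force: [0.9, 0.8, -2.6]
opening: 0.0153
grip_force: 59.4
```

```bash
python3 -c "
from station import ctrl
print(ctrl.get_obs()['tool_pos']); print(ctrl.finish_job())"
```

```text
[0.57856124 0.01845503 0.18192215]
the job is handed in; nothing more can be done
None
```

I pressed the plunger to its stop and it sprang back up; the arm now holds the aluminium cover level about 20 mm above the dust box with its holes over the threads, and I handed the job in at about 11 s.

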